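# Cull the fipple plug blanks and start the screw feed

### The arm

A 6-joint arm with a two-finger parallel gripper is mounted at the origin on the work surface. World frame = base frame: x ahead of the robot, y to its left, z up, the work surface at z = 0. Lengths are in m, angles in rad, forces in N, time in s.
With the tool pointing down it reaches from about 0.275 to 0.825 m from the base axis. Payload 5.2 kg.
Tool frame: the origin (TCP) lies between the finger pads; the fingertips stand 14 mm ahead of it and the grasp point (between the pads) lies 5 mm behind it; z points along the fingers, y is the line along which they close (so a half turn about z gives the same grasp; the last joint's range is limited). The gripper opens to 93 mm and grips with 3 to 60 N. Pads are 15 mm wide; open, the fingers measure 128 mm over their backs; the gripper's body (75 mm by 188 mm) begins 65 mm behind the grasp point.
Start: joints at [1.057, 0.259, 1.535, -0, 1.348, -0.203], TCP at [0.168, 0.524, 0.233] pointing down, gripper open.
Joint ranges: [-3.14, 3.14], [-0.91, 2.08], [0.19, 2.58], [-1.22, 4.36], [0.22, 2.71], [-3.12, 3.12]. Speed limits (rad/s): [2.57, 2.57, 3.14, 3.14, 3.14, 3.14].

### API

Orientations are given as a unit quaternion [w, x, y, z].
In Python, from workcell import sense, camera, job gives the robot as it stands.
- The arm moves only by the tool apply_moves, never from a script. Its argument "rows" is a list of rows, each an object with "grip": the opening, from 0 (shut) to 1 (fully open); "slide": the shift along the tool's x, y, z in mm, a list of three; "rot": the turn, a rotation vector about the tool's x, y, z in degrees, a list of three. A call has exactly 5 rows; each row is the pose to reach, as a shift and turn from the pose commanded when the call began, along the tool's axes at that moment; what a row does not reach only later rows make up. A row lasts 1/8 s, in which the tool goes at most 62.5 mm and 10.7 degrees, less where a joint would pass 70% of its speed; a pose out of reach is approached as far as the arm can. A call with a gripper value outside its range is refused whole. The fingers move at their own pace and stop on an object; "newtons" is the grip in N (left out, the last holds). Time passes only in rows, so rows that repeat a pose let the fingers close, or fill a call up. It gives the time, the measured TCP pose, the force, the opening and the grip force at its end, in the units of the state.
- sense(): the state, without advancing time (a new reading comes with each control period).
- camera(name): name is "scene" or "top"; returns a dict with "color" (384x512x3 uint8, red, green, blue), "camera_matrix" (3x3 intrinsics, pixels), "R" (3x3) and "t" (3): a world point X has camera coordinates R X + t. Camera axes: x right, y down, z forward; pixel columns grow to the right and rows downward; lengths in m; the calibration is good to about 2 mm. A picture is of the moment at which its call begins. There is no depth.
- job.finish_job(): hands the job in; it is judged then, once.
The state is a dict: "clock": time; "qpos": joint angles; "qd": joint speeds; "joint_efforts": joint torques, N m; "ee_pos": TCP position; "orientation": TCP orientation; "wrist_force": force on the tool from outside, world axes, zero at the start; "moment": the same for the moment, N m; "opening": finger opening in m; "finger_force": force on a finger pad.
Only numpy, scipy, OpenCV 4.12 (cv2) and the standard library are available. Lean on these libraries where they do the work, as an engineer would, in place of code of your own. Each camera call takes 0.05 s, during which the arm holds its last target. There are 200 camera calls.

### The job

Cull the batch of yew plug blanks on the grey mat: put every odd one (short, chipped or crooked) into the red reject bin, and lay every sound one flat on the floor of the screw feed's tray, side by side in one layer and parallel to the brass screw. When all are sorted, press the green start button fully down, hold it a moment and let it spring back up. Leave the other things on the bench where they are.

Things in the scene. Friction and masses are not known exactly. Their poses are not given: they have to be found in the camera images.
- good_1: sound yew plug blank, 100 long: a square orange-brown body 70 x 26 x 24 high (local x -50 to +20) and a pale round spigot 21 diameter x 30 (x +20 to +50). Origin at the centre of the piece, 12 above its underside; x along its length, z up at the start. May be absent.
- good_2: sound yew plug blank, 100 long: a square orange-brown body 70 x 26 x 24 high (local x -50 to +20) and a pale round spigot 21 diameter x 30 (x +20 to +50). Origin at the centre of the piece, 12 above its underside; x along its length, z up at the start. May be absent.
- good_3: sound yew plug blank, 100 long: a square orange-brown body 70 x 26 x 24 high (local x -50 to +20) and a pale round spigot 21 diameter x 30 (x +20 to +50). Origin at the centre of the piece, 12 above its underside; x along its length, z up at the start. May be absent.
- good_4: sound yew plug blank, 100 long: a square orange-brown body 70 x 26 x 24 high (local x -50 to +20) and a pale round spigot 21 diameter x 30 (x +20 to +50). Origin at the centre of the piece, 12 above its underside; x along its length, z up at the start. May be absent.
- short_1: short yew blank, only 62 long: square body 42 x 26 x 24 high (x -31 to +11) and a pale spigot 21 diameter x 20 (x +11 to +31). Origin inside the wood on the body's centre line, 12 above the underside; grip across y at the origin; z up at the start. An odd piece. May be absent.
- chipped_1: chipped yew blank, 100 long like a sound one (body x -50 to +20, spigot to +50), 26 wide and 24 high, but a piece 32 long and 15 wide is broken out of the body's corner at its -x, +y end, over the full height. Origin inside the wood on the body's centre line, 12 above the underside; grip across y at the origin; z up at the start. An odd piece. May be absent.
- crooked_1: crooked yew blank: straight square leg 65 x 26 x 24 high (x -40 to +25), and instead of a spigot a second square leg 24 wide that bends off by 40 degrees towards +y from x = +20 and is about 50 long. Origin inside the wood on the body's centre line, 12 above the underside; grip across y at the origin; z up at the start. An odd piece. May be absent.
- tray (a point): centre of the tray floor of the screw feed (10 above the bench). Aluminium floor, 240 along x by 160 along y inside, grey lips 10 above the floor and 5 thick. The brass screw runs along this frame's y, 153 from here in +x, with two 52 high grey bearing blocks and a brass knob (top 56 above the bench) at its +y end. Fixed; on the robot's left or right.
- bin (a point): centre of the inner floor of the red reject bin (5 above the bench). Inside 220 along x by 180 along y, walls 5 thick, rim 60 above the bench. Fixed; on the other side of the mat from the feed.
- mat: thin grey sorting mat, 270 (x) x 400 (y) x 2 thick, on which the batch lies; origin at the centre of its underside. Fixed.
- start_top (a point): centre of the top of the round green start button (36 diameter), which moves straight down; it stands on a grey box 70 x 90 x 45 high beyond the mat. Fixed.
- start (a joint): travel of the start button in m: 0 up, 0.007 fully down; springs back, about 4.5 N to hold it fully down.
- chipped_2: chipped yew blank, 100 long like a sound one (body x -50 to +20, spigot to +50), 26 wide and 24 high, but a piece 32 long and 15 wide is broken out of the body's corner at its -x, +y end, over the full height. Origin inside the wood on the body's centre line, 12 above the underside; grip across y at the origin; z up at the start. An odd piece. May be absent.
- hone: bystander, not to be disturbed: grey stone honing block, 150 x 50 x 28 (mm); origin at the centre of its underside.
- whistle: bystander, not to be disturbed: pitted brass whistle, 200 tube with a 60 long green mouthpiece, 22 high, lying across the far side (mm); origin at the centre of its underside.
- scribe: bystander, not to be disturbed: bent steel scribe, 170 long, 10 high, lying beyond the mat (mm); origin at the centre of its underside.
- brush: bystander, not to be disturbed: hand brush, about 200 long (mm); origin at the centre of its underside.
- wax_jar: bystander, not to be disturbed: lidded jar, 60 diameter, 70 high (mm); origin at the centre of its underside.
- oil_can: bystander, not to be disturbed: can, 56 diameter, 80 high (mm); origin at the centre of its underside.
There are look-alikes about, which are no part of the job. What is shaped like the chipped_2 but pink or purple is not meant.

How it is judged:
By the outcome, as a careful person would: the job done as asked, in the order asked, and still so for the second after the job is handed in, with the robot touching nothing.
Of good_1, good_2, good_3, good_4, short_1, chipped_1, chipped_2, crooked_1 only 6 to 8 are there at a start; the rules pass over those that are not, and their reading is None.
At some moment in a run one of good_1, good_2, good_3, good_4, short_1, chipped_1, chipped_2, crooked_1 may be knocked a few centimetres aside while the robot is not near it.
Once in a run the grip may slacken for a moment while it holds something.
It also fails if it takes over 208 s, if anything falls off the work surface, if the arm or the gripper's body presses on something with over 40 N, if the wrist force passes 120 N, or if a joint passes its speed limit or range.

## Working session

There is one attempt and no reset: what is moved stays moved. The work goes in short steps, Python scripts to look and compute and a tool call to move; the robot and the scene stay as the last step left them, time stands still between calls to the robot, and variables do not carry over. Pictures are saved under pics/ and viewed, at most 14 in all, crops included, and the job is handed in when it is done.

Besides the shell and the picture viewer there is one more tool, called as name([rows], argument=value, ...), one row to a line, values as JSON. apply_moves: Moves the arm, as the interface text tells. Its arguments: {"type":"object","properties":{"rows":{"type":"array"},"newtons":{"type":"number"}},"required":["rows"]}

```bash
ls; mkdir -p pics
python3 - <<'E'
from workcell import sense,camera,job
import cv2,numpy as np
s=sense();print(s)
for n in("top","scene"):
    c=camera(n);cv2.imwrite(f"pics/{n}0.png",cv2.resize(c["color"][:,:,::-1],None,fx=1.5,fy=1.5,interpolation=cv2.INTER_CUBIC));print(n,c["camera_matrix"],c["R"],c["t"])
    np.savez(f"pics/{n}0.npz",**c)
E
```

```text
pics
{'clock': 0.0, 'qpos': array([ 1.05719642e+00,  2.59355643e-01,  1.53606577e+00, -7.00296647e-06,
        1.34799516e+00, -2.02821334e-01]), 'qd': array([-0.00082504, -0.00010295,  0.00089639,  0.00137494, -0.0012481 ,
       -0.00107879]), 'joint_efforts': array([-2.06892205e-04, -4.37323272e+01, -2.84004039e+01,  7.17840437e-02,
        4.14518500e-02, -1.20587101e-04]), 'ee_pos': array([0.167923  , 0.52319785, 0.23181783]), 'orientation': array([-3.16534528e-04,  1.54763875e-01,  9.87951067e-01, -8.55270396e-04]), 'wrist_force': array([-0.50360935,  0.02345183, -0.28730123]), 'moment': array([-0.04583461,  0.02497776, -0.01670113]), 'finger_force': 0.0, 'opening': 0.09291308888308529}
top [[474.11635051   0.         259.92791827]
 [  0.         474.11635051 191.42860185]
 [  0.           0.           1.        ]] [[-5.97302911e-03 -9.99982030e-01  5.13057698e-04]
 [-9.75736503e-01  5.71591052e-03 -2.18873493e-01]
 [ 2.18866627e-01 -1.80794687e-03 -9.75753110e-01]] [-0.05997295  0.51518588  1.26269636]
scene [[350.86997602   0.         247.69500423]
 [  0.         350.86997602 195.01344284]
 [  0.           0.           1.        ]] [[-0.31658329  0.94822727 -0.02529957]
 [ 0.49703536  0.14310969 -0.8558478 ]
 [-0.80791761 -0.2835219  -0.51660862]] [ 0.22503463 -0.17688893  1.3932048 ]
```

View pics/top0.png

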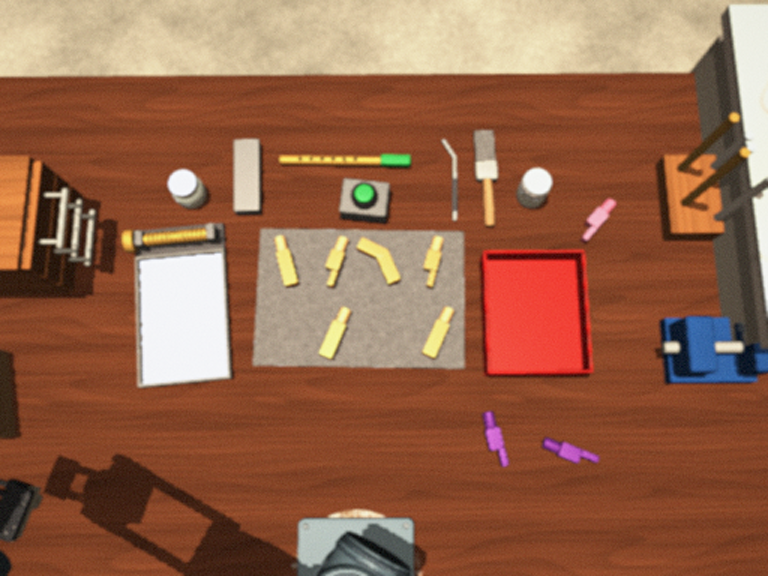

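View pics/scene0.png

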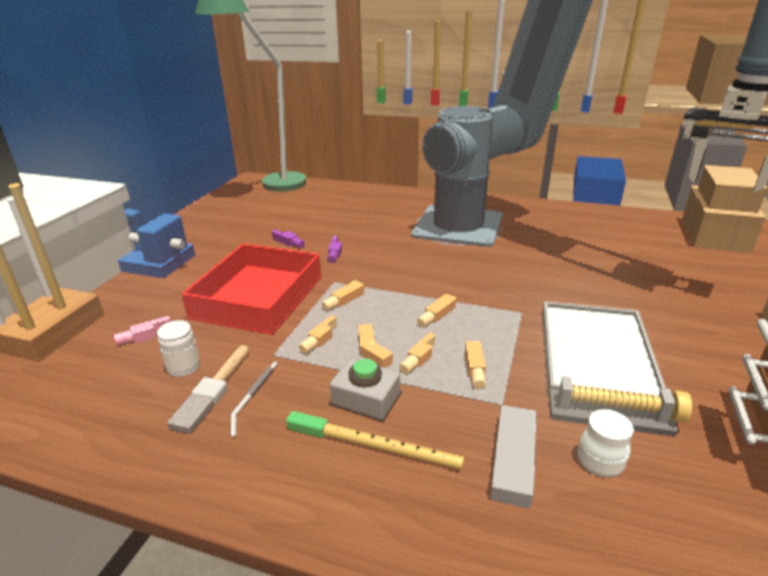

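The top view shows six blanks on the mat: (286,260), (337,260), a crooked one at (380,258), (433,260), (335,333) and (438,332), all in 1.5x pixels. The tray is on the left at (183,315), the bin on the right at (537,313), and the button at (364,195). Two of the upper pieces look chipped, so I'll measure and zoom in.

```bash
cat > h.py <<'E'
import numpy as np,cv2
from workcell import sense,camera,job
def pt(c,uv,z):
    uv=np.atleast_2d(uv).astype(float)
    d=np.c_[uv,np.ones(len(uv))]@np.linalg.inv(c["camera_matrix"]).T@c["R"]
    o=-c["R"].T@c["t"]
    return (o+d*((z-o[2])/d[:,2])[:,None])[:,:2]
def proj(c,X):
    p=(c["R"]@np.asarray(X,float)+c["t"]);q=c["camera_matrix"]@p;return q[:2]/q[2]
def yellow(c):
    h=cv2.cvtColor(c["color"],cv2.COLOR_RGB2HSV)
    m=cv2.inRange(h,(15,70,150),(35,255,255))
    return cv2.morphologyEx(m,cv2.MORPH_OPEN,np.ones((2,2)))
def blobs(c,z=.024,amin=80):
    cs,_=cv2.findContours(yellow(c),cv2.RETR_EXTERNAL,cv2.CHAIN_APPROX_NONE)
    out=[]
    for k in cs:
        if cv2.contourArea(k)<amin: continue
        w=pt(c,k[:,0],z).astype(np.float32)*1000
        out.append((cv2.minAreaRect(w),cv2.contourArea(w[:,None]),w,k))
    return out
E
python3 - <<'E'
from h import *
c=dict(np.load("pics/top0.npz"))
for r,a,w,k in blobs(c):
    M=w.mean(0); print(np.round(r[0]),np.round(r[1]),round(r[2],1),"area",a, k[:,0].min(0),k[:,0].max(0))
im=c["color"][:,:,::-1]
a=cv2.resize(im[150:250,165:315],None,fx=5,fy=5,interpolation=cv2.INTER_CUBIC);cv2.imwrite("pics/z0.png",a)
h=cv2.cvtColor(c["color"],cv2.COLOR_RGB2HSV)
def show(n,m,z):
    cs,_=cv2.findContours(m,cv2.RETR_EXTERNAL,cv2.CHAIN_APPROX_NONE)
    for k in cs:
        if cv2.contourArea(k)>60:
            r=cv2.minAreaRect(pt(c,k[:,0],z).astype(np.float32)*1000);print(n,np.round(r[0]),np.round(r[1]),round(r[2],1),k[:,0].mean(0))
show("bin",cv2.inRange(h,(0,180,100),(4,255,255)),.06)
show("tray",cv2.inRange(h,(0,0,215),(180,50,255)),.01)
show("grn",cv2.inRange(h,(45,120,60),(75,255,255)),.05)
E
```

```text
[ 434. -156.] [ 32. 104.] 65.3 area 2683.0857490519993 [282 205] [303 239]
[435.  39.] [ 32. 105.] 65.3 area 2633.703573026476 [213 205] [234 240]
[ 573. -147.] [ 32. 102.] 78.1 area 2200.1670851283707 [283 158] [296 191]
[578. -47.] [113.  47.] 40.0 area 3151.835046382039 [238 158] [268 190]
[574.  42.] [ 30. 103.] 71.0 area 2127.4112139386416 [217 158] [233 191]
[575. 137.] [102.  32.] 17.4 area 2574.7372313595843 [183 157] [200 191]
[624. 352.] [ 22. 125.] 5.4 area 2291.0393730895594 [ 95 153] [138 163]
[ 691. -259.] [15. 93.] 88.0 area 1186.9226730871014 [324 120] [329 150]
[780.  53.] [200.  17.] 88.6 area 2737.6742402263844 [187 104] [254 110]
bin [ 469. -330.] [234. 197.] 0.3 [357.02325581 208.29568106]
tray [470. 332.] [241. 160.] 5.5 [121.93703704 212.34444444]
tray [ 607. -786.] [ 24. 232.] 83.0 [508.91082803 162.96178344]
tray [743. 350.] [54. 51.] 89.7 [120.97916667 121.39583333]
tray [ 741. -357.] [53. 51.] 41.7 [357.91666667 120.35416667]
tray [ 767. -257.] [37. 35.] 89.7 [323.97619048 112.52380952]
tray [757. 222.] [144.  42.] 2.4 [164.584 115.176]
tray [ 934. -800.] [ 76. 409.] 83.0 [502.16356877  58.53159851]
grn [701. -14.] [38. 37.] 89.7 [242.44444444 128.61111111]
grn [770. -75.] [55. 22.] 89.7 [263.12 106.5 ]
```

View pics/z0.png

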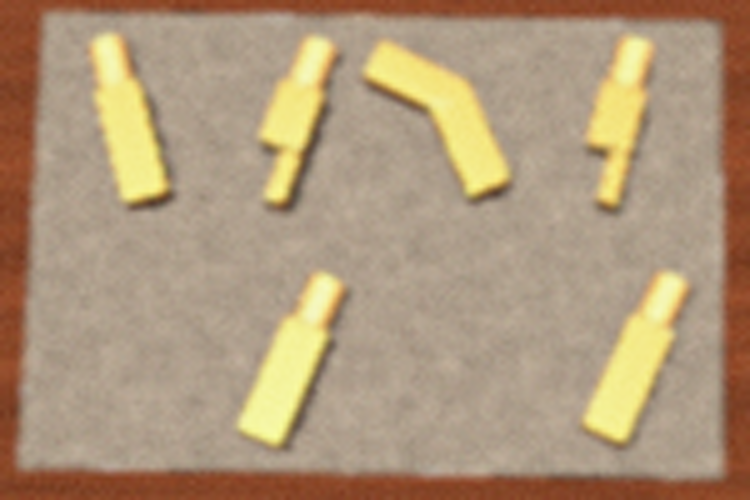

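Three are sound (one upper left, two lower), two are chipped and one is crooked. I'll build a measuring and planning helper, using the mid-height plane so that visible side faces don't bias the centres.

```bash
cat >> h.py <<'E'
from scipy.spatial.transform import Rotation as Ro
def down(closing):  # tool rotation: z down, y at world angle `closing` (deg)
    a=np.radians(closing);y=np.array([np.cos(a),np.sin(a),0]);z=np.array([0,0,-1.]);return np.c_[np.cross(y,z),y,z]
def plan(wps,s=None):
    """wps: (x,y,z mm, closing deg); prints chained tool-frame slide/rot"""
    s=s or sense();p=s["ee_pos"]*1000;q=s["orientation"];R=Ro.from_quat([*q[1:],q[0]]).as_matrix()
    print("t %.1f pos %s closing %.1f open %.1f"%(s["clock"],np.round(p),np.degrees(np.arctan2(R[1,1],R[0,1])),s["opening"]*1000))
    for x,y,z,c in wps:
        T=down(c); d=R.T@(np.array([x,y,z])-p); r=Ro.from_matrix(R.T@T).as_rotvec(degrees=True)
        print("slide",np.round(d,1),"rot",np.round(r,1)); p=np.array([x,y,z]);R=T
def table(c,z=.014):
    for r,a,w,k in blobs(c,z):
        (w1,h1),t=r[1],r[2]
        ax=t if w1>h1 else t+90
        ax=(ax+90)%180-90
        if max(w1,h1)>160 or r[0][0]>670 : continue
        u=np.array([np.cos(np.radians(ax)),np.sin(np.radians(ax))])
        q=(w-np.array(r[0]))@u; n=(w-np.array(r[0]))@np.array([-u[1],u[0]])
        wid=[round(float(np.ptp(n[(q>b-6)&(q<b+6)])),0) for b in(-38,-20,0,20,38)]
        print("c",np.round(r[0]),"size",np.round(sorted(r[1])),"axis %.1f"%ax,"area",round(a),"widths",wid)
E
python3 - <<'E'
from h import *
c=dict(np.load("pics/top0.npz"))
table(c)
def z2px(x,y): return (x/5+165,y/5+150)
for p in[(488,183),(466,130),(452,92),(375,60)]: print(pt(c,z2px(*p),.02)*1000)
E
```

```text
c [ 436. -157.] size [ 32. 104.] axis -24.7 area 2724 widths [31.0, 31.0, 32.0, 29.0, 24.0]
c [436.  40.] size [ 32. 105.] axis -24.7 area 2674 widths [29.0, 29.0, 31.0, 32.0, 23.0]
c [ 575. -147.] size [ 32. 103.] axis -11.9 area 2234 widths [17.0, 29.0, 31.0, 30.0, 25.0]
c [581. -47.] size [ 47. 113.] axis 40.0 area 3200 widths [33.0, 35.0, 34.0, 32.0, 34.0]
c [577.  42.] size [ 31. 103.] axis -19.0 area 2160 widths [15.0, 29.0, 31.0, 29.0, 24.0]
c [578. 139.] size [ 32. 102.] axis 17.4 area 2614 widths [30.0, 30.0, 30.0, 30.0, 24.0]
c [627. 355.] size [ 22. 126.] axis -84.6 area 2326 widths [21.0, 22.0, 19.0, 21.0, 21.0]
[[537.30030586 -70.843228  ]]
[[568.78532042 -58.37624565]]
[[591.54982141 -50.38692956]]
[[611.06917914  -5.73782549]]
```

Run:
```python
from h import *
plan([(427,44,110,65.3),(427,44,19,65.3),(427,44,110,65.3),(418,190,110,35.5),(409,336,110,5.5),(409,336,28,5.5)])
```

```text
t 0.1 pos [168. 523. 232.] closing 72.2 open 93.0
slide [-393.2 -376.9  122.4] rot [-0.1 -0.   6.9]
slide [ 0.  0. 91.] rot [0. 0. 0.]
slide [  0.   0. -91.] rot [0. 0. 0.]
slide [ 69.2 128.9   0. ] rot [ 0.   0.  29.8]
slide [124.1  77.5   0. ] rot [ 0.  0. 30.]
slide [ 0.  0. 82.] rot [0. 0. 0.]
```

apply_moves([
  {"grip": 0.65, "slide": [-40, -38, 6], "rot": [0, 0, 0]},
  {"grip": 0.65, "slide": [-80, -76, 12], "rot": [0, 0, 0]},
  {"grip": 0.65, "slide": [-120, -114, 18], "rot": [0, 0, 0]},
  {"grip": 0.65, "slide": [-160, -152, 24], "rot": [0, 0, 0]},
  {"grip": 0.65, "slide": [-200, -190, 30], "rot": [0, 0, 0]},
], newtons=25)

```text
clock: 0.72
ee_pos: [0.3008, 0.28, 0.2023]
orientation: [0.0, 0.155, 0.988, -0.0]
wrist_force: [1.2, 0.7, -0.1]
opening: 0.0607
finger_force: 0.0
```

apply_moves([
  {"grip": 0.65, "slide": [-40, -38, 18], "rot": [0, 0, 1]},
  {"grip": 0.65, "slide": [-80, -76, 36], "rot": [0, 0, 3]},
  {"grip": 0.65, "slide": [-120, -114, 54], "rot": [0, 0, 5]},
  {"grip": 0.65, "slide": [-160, -152, 74], "rot": [0, 0, 6.9]},
  {"grip": 0.65, "slide": [-193, -187, 92], "rot": [0, 0, 6.9]},
])

```text
clock: 1.35
ee_pos: [0.4277, 0.0426, 0.1099]
orientation: [0.0, 0.215, 0.977, 0.0]
wrist_force: [0.8, 0.6, 0.4]
opening: 0.0602
finger_force: 0.0
```

Run:
```python
from h import *
plan([(427,44,110,65.3),(427,44,19,65.3)])
```

```text
t 1.4 pos [428.  43. 110.] closing 65.2 open 60.2
slide [ 1.2  1.  -0.1] rot [ 0.   0.  -0.1]
slide [ 0.  0. 91.] rot [0. 0. 0.]
```

apply_moves([
  {"grip": 0.65, "slide": [0, 0, 30], "rot": [0, 0, 0]},
  {"grip": 0.65, "slide": [0, 0, 60], "rot": [0, 0, 0]},
  {"grip": 0.65, "slide": [0, 0, 80], "rot": [0, 0, 0]},
  {"grip": 0.65, "slide": [0, 0, 91], "rot": [0, 0, 0]},
  {"grip": 0.65, "slide": [0, 0, 91], "rot": [0, 0, 0]},
])

```text
clock: 1.98
ee_pos: [0.4265, 0.0447, 0.0192]
orientation: [-0.001, 0.214, 0.977, -0.0]
wrist_force: [0.2, -0.7, -0.6]
opening: 0.0603
finger_force: 0.0
```

apply_moves([
  {"grip": 0.1, "slide": [0, 0, 0], "rot": [0, 0, 0]},
  {"grip": 0.1, "slide": [0, 0, 0], "rot": [0, 0, 0]},
  {"grip": 0.1, "slide": [0, 0, 0], "rot": [0, 0, 0]},
  {"grip": 0.1, "slide": [0, 0, 0], "rot": [0, 0, 0]},
  {"grip": 0.1, "slide": [0, 0, 0], "rot": [0, 0, 0]},
])

```text
clock: 2.6
ee_pos: [0.4273, 0.0445, 0.02]
orientation: [0.0, 0.214, 0.977, 0.0]
wrist_force: [-0.5, -0.2, 4.4]
opening: 0.0261
finger_force: 24.8
```

apply_moves([
  {"grip": 0.1, "slide": [0, 0, -10], "rot": [0, 0, 0]},
  {"grip": 0.1, "slide": [0, 0, -25], "rot": [0, 0, 0]},
  {"grip": 0.1, "slide": [0, 0, -40], "rot": [0, 0, 0]},
  {"grip": 0.1, "slide": [0, 0, -50], "rot": [0, 0, 0]},
  {"grip": 0.1, "slide": [0, 0, -50], "rot": [0, 0, 0]},
])

```text
clock: 3.22
ee_pos: [0.4277, 0.0444, 0.0704]
orientation: [0.001, 0.214, 0.977, 0.0]
wrist_force: [0.1, 1.4, -1.2]
opening: 0.026
finger_force: 24.8
```

apply_moves([
  {"grip": 0.1, "slide": [14, 26, 0], "rot": [0, 0, 6]},
  {"grip": 0.1, "slide": [28, 52, 0], "rot": [0, 0, 12]},
  {"grip": 0.1, "slide": [42, 78, 0], "rot": [0, 0, 18]},
  {"grip": 0.1, "slide": [56, 104, 0], "rot": [0, 0, 24]},
  {"grip": 0.1, "slide": [69, 129, 0], "rot": [0, 0, 30]},
])

```text
clock: 3.85
ee_pos: [0.4177, 0.1915, 0.0691]
orientation: [-0.0, 0.461, 0.887, -0.0]
wrist_force: [0.6, -1.0, 0.1]
opening: 0.0257
finger_force: 24.8
```

apply_moves([
  {"grip": 0.1, "slide": [25, 16, 0], "rot": [0, 0, 6]},
  {"grip": 0.1, "slide": [50, 31, 0], "rot": [0, 0, 12]},
  {"grip": 0.1, "slide": [75, 47, 0], "rot": [0, 0, 18]},
  {"grip": 0.1, "slide": [100, 62, 0], "rot": [0, 0, 24]},
  {"grip": 0.1, "slide": [124, 77, 0], "rot": [0, 0, 30]},
])

```text
clock: 4.47
ee_pos: [0.4089, 0.337, 0.0688]
orientation: [-0.0, 0.675, 0.738, -0.001]
wrist_force: [0.5, 0.1, 0.0]
opening: 0.0257
finger_force: 24.8
```

Run:
```python
from h import *
plan([(409,336,70,5.5),(409,336,29,5.5)])
c=camera("top");cv2.imwrite("pics/a.png",cv2.resize(c["color"][130:300,60:330,::-1],None,fx=2.8,fy=2.8)); c=camera("scene");cv2.imwrite("pics/b.png",c["color"][150:350,120:500,::-1])
```

```text
t 4.5 pos [409. 337.  69.] closing 5.1 open 25.7
slide [-1.   0.1 -1.2] rot [-0.1  0.  -0.4]
slide [ 0.  0. 41.] rot [0. 0. 0.]
```

View pics/a.png

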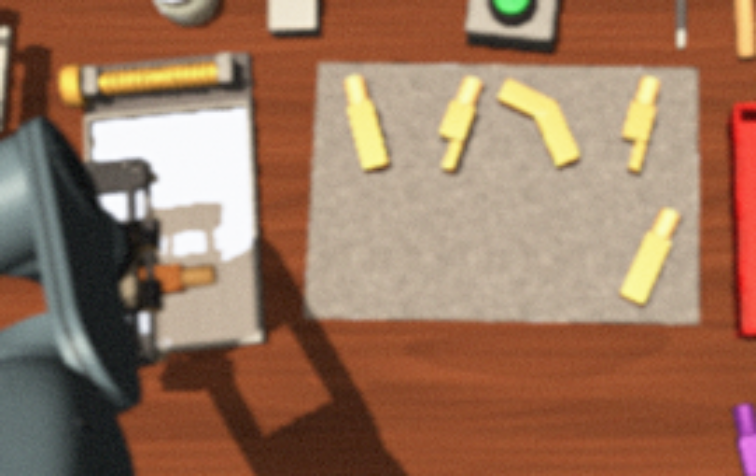

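The first sound blank is held square over the tray's lower half at (180,277), and the mat pieces haven't changed. I'll lower and release it.

apply_moves([
  {"grip": 0.1, "slide": [-1, 0, 15], "rot": [0, 0, 0]},
  {"grip": 0.1, "slide": [-1, 0, 30], "rot": [0, 0, 0]},
  {"grip": 0.1, "slide": [-1, 0, 40], "rot": [0, 0, 0]},
  {"grip": 0.1, "slide": [-1, 0, 40], "rot": [0, 0, 0]},
  {"grip": 0.1, "slide": [-1, 0, 40], "rot": [0, 0, 0]},
])

```text
clock: 5.2
ee_pos: [0.4097, 0.3349, 0.0294]
orientation: [-0.0, 0.674, 0.739, -0.0]
wrist_force: [0.6, 0.5, -0.3]
opening: 0.0255
finger_force: 24.9
```

apply_moves([
  {"grip": 0.5, "slide": [0, 0, 0], "rot": [0, 0, 0]},
  {"grip": 0.5, "slide": [0, 0, 0], "rot": [0, 0, 0]},
  {"grip": 0.5, "slide": [0, 0, 0], "rot": [0, 0, 0]},
  {"grip": 0.5, "slide": [0, 0, -25], "rot": [0, 0, 0]},
  {"grip": 0.5, "slide": [0, 0, -60], "rot": [0, 0, 0]},
])

```text
clock: 5.82
ee_pos: [0.4088, 0.3349, 0.0895]
orientation: [-0.0, 0.674, 0.739, -0.001]
wrist_force: [0.8, -0.2, -0.2]
opening: 0.0467
finger_force: 0.0
```

Run:
```python
from h import *
c=camera("top");table(c)
u=np.array([.909,-.418]);g=np.array([436,-157])-10*u;print(g)
plan([(418,190,90,35),(*g,90,65.3),(*g,20,65.3)])
```

```text
c [ 436. -157.] size [ 32. 105.] axis -24.7 area 2756 widths [30.0, 31.0, 30.0, 29.0, 25.0]
c [580. -48.] size [ 47. 115.] axis 40.0 area 3208 widths [35.0, 33.0, 35.0, 32.0, 34.0]
c [ 574. -147.] size [ 32. 101.] axis -14.8 area 2108 widths [16.0, 29.0, 32.0, 30.0, 25.0]
c [577.  42.] size [ 32. 103.] axis -20.3 area 2163 widths [16.0, 30.0, 32.0, 31.0, 23.0]
c [578. 138.] size [ 32. 103.] axis 15.1 area 2476 widths [31.0, 31.0, 30.0, 30.0, 26.0]
c [628. 355.] size [ 25. 126.] axis -85.1 area 2562 widths [24.0, 22.0, 19.0, 25.0, 22.0]
[ 426.91 -152.82]
t 5.9 pos [412. 336.  95.] closing 5.3 open 46.3
slide [-146.5   -7.2    4.2] rot [  0.3  -0.  -29.7]
slide [-285.9 -189.3    0. ] rot [  0.    0.  -30.3]
slide [ 0.  0. 70.] rot [0. 0. 0.]
```

apply_moves([
  {"grip": 0.5, "slide": [-29, -1, 0], "rot": [0, 0, -6]},
  {"grip": 0.5, "slide": [-58, -2, 0], "rot": [0, 0, -12]},
  {"grip": 0.5, "slide": [-87, -3, 0], "rot": [0, 0, -18]},
  {"grip": 0.5, "slide": [-116, -4, 0], "rot": [0, 0, -24]},
  {"grip": 0.5, "slide": [-146, -5, 0], "rot": [0, 0, -30]},
])

```text
clock: 6.5
ee_pos: [0.4182, 0.1886, 0.0898]
orientation: [0.0, 0.458, 0.889, 0.0]
wrist_force: [0.2, -0.7, -1.0]
opening: 0.0462
finger_force: 0.0
```

apply_moves([
  {"grip": 0.65, "slide": [-36, -24, 0], "rot": [0, 0, -3]},
  {"grip": 0.65, "slide": [-72, -48, 0], "rot": [0, 0, -10]},
  {"grip": 0.65, "slide": [-108, -72, 0], "rot": [0, 0, -16]},
  {"grip": 0.65, "slide": [-144, -96, 0], "rot": [0, 0, -23]},
  {"grip": 0.65, "slide": [-180, -120, 0], "rot": [0, 0, -30]},
])

```text
clock: 7.12
ee_pos: [0.4242, -0.0282, 0.0899]
orientation: [0.0, 0.212, 0.977, -0.0]
wrist_force: [0.4, -0.6, -0.3]
opening: 0.0601
finger_force: 0.0
```

Run:
```python
from h import *
plan([(427,-153,85,65.3),(427,-153,20,65.3)])
```

```text
t 7.1 pos [424. -28.  90.] closing 65.5 open 60.1
slide [ -54.2 -112.4    4.9] rot [0.  0.1 0.2]
slide [ 0.  0. 65.] rot [0. 0. 0.]
```

apply_moves([
  {"grip": 0.65, "slide": [-27, -56, 0], "rot": [0, 0, 0]},
  {"grip": 0.65, "slide": [-54, -112, 0], "rot": [0, 0, 0]},
  {"grip": 0.65, "slide": [-54, -112, 25], "rot": [0, 0, 0]},
  {"grip": 0.65, "slide": [-54, -112, 55], "rot": [0, 0, 0]},
  {"grip": 0.65, "slide": [-54, -112, 70], "rot": [0, 0, 0]},
])

```text
clock: 7.75
ee_pos: [0.4256, -0.1511, 0.0184]
orientation: [-0.001, 0.214, 0.977, 0.0]
wrist_force: [-0.2, 0.3, -0.2]
opening: 0.0605
finger_force: 0.0
```

apply_moves([
  {"grip": 0.65, "slide": [0, 0, 0], "rot": [0, 0, 0]},
  {"grip": 0.1, "slide": [0, 0, 0], "rot": [0, 0, 0]},
  {"grip": 0.1, "slide": [0, 0, 0], "rot": [0, 0, 0]},
  {"grip": 0.1, "slide": [0, 0, 0], "rot": [0, 0, 0]},
  {"grip": 0.1, "slide": [0, 0, 0], "rot": [0, 0, 0]},
])

```text
clock: 8.38
ee_pos: [0.4266, -0.1512, 0.02]
orientation: [0.0, 0.214, 0.977, -0.0]
wrist_force: [-0.5, 0.0, 2.8]
opening: 0.0257
finger_force: 25.0
```

apply_moves([
  {"grip": 0.1, "slide": [0, 0, -10], "rot": [0, 0, 0]},
  {"grip": 0.1, "slide": [0, 0, -25], "rot": [0, 0, 0]},
  {"grip": 0.1, "slide": [0, 0, -40], "rot": [0, 0, 0]},
  {"grip": 0.1, "slide": [0, 0, -50], "rot": [0, 0, 0]},
  {"grip": 0.1, "slide": [0, 0, -50], "rot": [0, 0, 0]},
])

```text
clock: 9.0
ee_pos: [0.4269, -0.1515, 0.0705]
orientation: [0.001, 0.214, 0.977, -0.0]
wrist_force: [-0.4, 0.2, -0.9]
opening: 0.0258
finger_force: 25.0
```

Run:
```python
from h import *
plan([(440,20,75,65.3),(450,185,75,35.5),(469,342,75,5.5),(469,342,29,5.5)])
```

```text
t 9.0 pos [ 427. -151.   71.] closing 65.3 open 25.8
slide [ 59.8 161.3  -4.6] rot [-0.   0.1 -0. ]
slide [ 59.9 154.1   0. ] rot [ 0.   0.  29.8]
slide [116.8 106.6   0. ] rot [ 0.  0. 30.]
slide [ 0.  0. 46.] rot [0. 0. 0.]
```

apply_moves([
  {"grip": 0.1, "slide": [12, 32, -1], "rot": [0, 0, 0]},
  {"grip": 0.1, "slide": [24, 64, -2], "rot": [0, 0, 0]},
  {"grip": 0.1, "slide": [36, 96, -3], "rot": [0, 0, 0]},
  {"grip": 0.1, "slide": [48, 129, -4], "rot": [0, 0, 0]},
  {"grip": 0.1, "slide": [60, 161, -5], "rot": [0, 0, 0]},
])

```text
clock: 9.62
ee_pos: [0.4387, 0.0214, 0.0742]
orientation: [-0.0, 0.214, 0.977, 0.0]
wrist_force: [0.2, -0.0, -1.1]
opening: 0.0258
finger_force: 25.0
```

apply_moves([
  {"grip": 0.1, "slide": [12, 31, 0], "rot": [0, 0, 6]},
  {"grip": 0.1, "slide": [24, 62, 0], "rot": [0, 0, 12]},
  {"grip": 0.1, "slide": [36, 92, 0], "rot": [0, 0, 18]},
  {"grip": 0.1, "slide": [48, 123, 0], "rot": [0, 0, 24]},
  {"grip": 0.1, "slide": [60, 154, 0], "rot": [0, 0, 30]},
])

```text
clock: 10.25
ee_pos: [0.4486, 0.1862, 0.0741]
orientation: [-0.0, 0.461, 0.887, -0.0]
wrist_force: [0.5, 0.2, 0.6]
opening: 0.026
finger_force: 25.0
```

apply_moves([
  {"grip": 0.1, "slide": [23, 21, 0], "rot": [0, 0, 6]},
  {"grip": 0.1, "slide": [46, 43, 0], "rot": [0, 0, 12]},
  {"grip": 0.1, "slide": [70, 64, 0], "rot": [0, 0, 18]},
  {"grip": 0.1, "slide": [93, 85, 0], "rot": [0, 0, 24]},
  {"grip": 0.1, "slide": [117, 107, 0], "rot": [0, 0, 30]},
])

```text
clock: 10.88
ee_pos: [0.4683, 0.3433, 0.0738]
orientation: [-0.0, 0.675, 0.738, -0.001]
wrist_force: [0.2, 0.1, -1.0]
opening: 0.026
finger_force: 25.0
```

Run:
```python
from h import *
plan([(469,342,75,5.5),(469,342,29,5.5)])
c=camera("top");cv2.imwrite("pics/a2.png",cv2.resize(c["color"][130:300,60:330,::-1],None,fx=2.8,fy=2.8))
```

```text
t 10.9 pos [468. 343.  74.] closing 5.1 open 26.0
slide [-1.3  0.6 -1.2] rot [-0.1  0.  -0.4]
slide [ 0.  0. 46.] rot [0. 0. 0.]
```

View pics/a2.png

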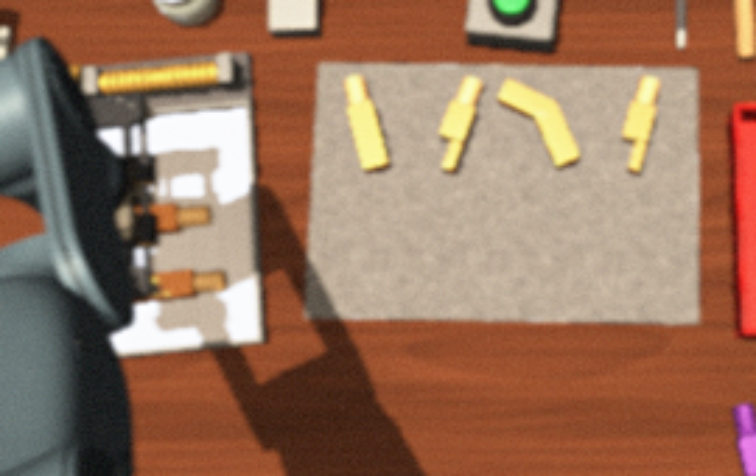

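Blank 1 lies in the tray at (190,283), parallel to the screw, and blank 2 is above its slot. I'll place it and move to the third sound blank.

apply_moves([
  {"grip": 0.1, "slide": [-1, 1, 15], "rot": [0, 0, 0]},
  {"grip": 0.1, "slide": [-1, 1, 35], "rot": [0, 0, 0]},
  {"grip": 0.1, "slide": [-1, 1, 45], "rot": [0, 0, 0]},
  {"grip": 0.1, "slide": [-1, 1, 45], "rot": [0, 0, 0]},
  {"grip": 0.1, "slide": [-1, 1, 45], "rot": [0, 0, 0]},
])

```text
clock: 11.55
ee_pos: [0.4698, 0.3409, 0.0293]
orientation: [-0.0, 0.674, 0.739, -0.0]
wrist_force: [0.6, -0.4, -0.7]
opening: 0.0253
finger_force: 25.0
```

apply_moves([
  {"grip": 0.5, "slide": [0, 0, 0], "rot": [0, 0, 0]},
  {"grip": 0.5, "slide": [0, 0, 0], "rot": [0, 0, 0]},
  {"grip": 0.5, "slide": [0, 0, 0], "rot": [0, 0, 0]},
  {"grip": 0.5, "slide": [0, 0, -25], "rot": [0, 0, 0]},
  {"grip": 0.5, "slide": [0, 0, -61], "rot": [0, 0, 0]},
])

```text
clock: 12.18
ee_pos: [0.469, 0.3412, 0.0903]
orientation: [-0.001, 0.674, 0.739, -0.001]
wrist_force: [0.6, 0.5, -0.0]
opening: 0.0464
finger_force: 0.0
```

Run:
```python
from h import *
c=camera("top");table(c)
plan([(520,240,90,-35),(568,135,90,-73.5),(568,135,20,-73.5)])
```

```text
c [580. -48.] size [ 47. 115.] axis 40.0 area 3226 widths [35.0, 35.0, 35.0, 32.0, 34.0]
c [ 574. -147.] size [ 32. 101.] axis -14.5 area 2086 widths [17.0, 29.0, 32.0, 30.0, 23.0]
c [576.  42.] size [ 31. 102.] axis -20.3 area 2116 widths [15.0, 26.0, 30.0, 31.0, 25.0]
c [578. 138.] size [ 32. 103.] axis 16.3 area 2518 widths [31.0, 32.0, 31.0, 30.0, 25.0]
c [628. 355.] size [ 25. 126.] axis -85.4 area 2474 widths [19.0, 22.0, 21.0, 25.0, 22.0]
t 12.2 pos [472. 343.  96.] closing 5.3 open 46.6
slide [-106.8   38.2    6. ] rot [ 0.3 -0.2 40.3]
slide [-58.5  99.5   0. ] rot [ 0.   0.  38.5]
slide [ 0.  0. 70.] rot [0. 0. 0.]
```

apply_moves([
  {"grip": 0.5, "slide": [-21, 8, 0], "rot": [0, 0, 8]},
  {"grip": 0.5, "slide": [-42, 16, 0], "rot": [0, 0, 16]},
  {"grip": 0.5, "slide": [-63, 24, 0], "rot": [0, 0, 24]},
  {"grip": 0.5, "slide": [-84, 32, 0], "rot": [0, 0, 32]},
  {"grip": 0.5, "slide": [-105, 41, 0], "rot": [0, 0, 40]},
])

```text
clock: 12.85
ee_pos: [0.5206, 0.2402, 0.0907]
orientation: [0.0, 0.887, 0.462, 0.0]
wrist_force: [1.7, 0.9, -0.5]
opening: 0.0463
finger_force: 0.0
```

apply_moves([
  {"grip": 0.65, "slide": [-12, 20, 0], "rot": [0, 0, 8]},
  {"grip": 0.65, "slide": [-24, 40, 0], "rot": [0, 0, 16]},
  {"grip": 0.65, "slide": [-36, 60, 0], "rot": [0, 0, 24]},
  {"grip": 0.65, "slide": [-48, 80, 0], "rot": [0, 0, 32]},
  {"grip": 0.65, "slide": [-58, 99, 0], "rot": [0, 0, 38.5]},
])

```text
clock: 13.48
ee_pos: [0.5691, 0.136, 0.0907]
orientation: [0.0, 0.99, 0.144, 0.0]
wrist_force: [0.3, -0.0, -0.4]
opening: 0.0607
finger_force: 0.0
```

Run:
```python
from h import *
plan([(568,135,90,-73.5),(568,135,20,-73.5)])
```

```text
t 13.5 pos [569. 136.  91.] closing -73.4 open 60.7
slide [-1.3  0.7  0.7] rot [ 0.  -0.   0.1]
slide [ 0.  0. 70.] rot [0. 0. 0.]
```

apply_moves([
  {"grip": 0.65, "slide": [-1, 0, 25], "rot": [0, 0, 0]},
  {"grip": 0.65, "slide": [-1, 0, 50], "rot": [0, 0, 0]},
  {"grip": 0.65, "slide": [-1, 0, 65], "rot": [0, 0, 0]},
  {"grip": 0.65, "slide": [-1, 0, 70], "rot": [0, 0, 0]},
  {"grip": 0.65, "slide": [-1, 0, 70], "rot": [0, 0, 0]},
])

```text
clock: 14.1
ee_pos: [0.568, 0.1366, 0.0208]
orientation: [0.0, 0.989, 0.146, 0.0]
wrist_force: [0.4, -0.8, 0.7]
opening: 0.0604
finger_force: 0.0
```

apply_moves([
  {"grip": 0.1, "slide": [0, 0, 0], "rot": [0, 0, 0]},
  {"grip": 0.1, "slide": [0, 0, 0], "rot": [0, 0, 0]},
  {"grip": 0.1, "slide": [0, 0, 0], "rot": [0, 0, 0]},
  {"grip": 0.1, "slide": [0, 0, 0], "rot": [0, 0, 0]},
  {"grip": 0.1, "slide": [0, 0, 0], "rot": [0, 0, 0]},
])

```text
clock: 14.72
ee_pos: [0.568, 0.1364, 0.0209]
orientation: [0.0, 0.989, 0.146, 0.0]
wrist_force: [-0.3, -0.5, 2.6]
opening: 0.0256
finger_force: 25.0
```

apply_moves([
  {"grip": 0.1, "slide": [0, 0, -10], "rot": [0, 0, 0]},
  {"grip": 0.1, "slide": [0, 0, -25], "rot": [0, 0, 0]},
  {"grip": 0.1, "slide": [0, 0, -40], "rot": [0, 0, 0]},
  {"grip": 0.1, "slide": [0, 0, -55], "rot": [0, 0, 0]},
  {"grip": 0.1, "slide": [0, 0, -55], "rot": [0, 0, 0]},
])

```text
clock: 15.35
ee_pos: [0.569, 0.1366, 0.0777]
orientation: [0.0, 0.989, 0.146, 0.002]
wrist_force: [0.1, -0.6, -0.4]
opening: 0.0258
finger_force: 25.0
```

Run:
```python
from h import *
plan([(548,230,75,-34),(531,328,75,5.5),(531,328,29,5.5)])
```

```text
t 15.3 pos [569. 137.  78.] closing -73.2 open 25.8
slide [  6.9 -95.5   2.6] rot [  0.1  -0.2 -39.2]
slide [ 71.7 -68.9   0. ] rot [  0.    0.  -39.5]
slide [ 0.  0. 46.] rot [0. 0. 0.]
```

apply_moves([
  {"grip": 0.1, "slide": [1, -19, 0], "rot": [0, 0, -8]},
  {"grip": 0.1, "slide": [3, -38, 0], "rot": [0, 0, -16]},
  {"grip": 0.1, "slide": [4, -57, 0], "rot": [0, 0, -24]},
  {"grip": 0.1, "slide": [6, -76, 0], "rot": [0, 0, -32]},
  {"grip": 0.1, "slide": [7, -95, 0], "rot": [0, 0, -39]},
])

```text
clock: 15.98
ee_pos: [0.5465, 0.23, 0.0751]
orientation: [-0.0, 0.883, 0.47, -0.0]
wrist_force: [0.4, 0.4, -0.5]
opening: 0.0256
finger_force: 25.0
```

apply_moves([
  {"grip": 0.1, "slide": [14, -14, 0], "rot": [0, 0, -8]},
  {"grip": 0.1, "slide": [29, -28, 0], "rot": [0, 0, -16]},
  {"grip": 0.1, "slide": [43, -42, 0], "rot": [0, 0, -24]},
  {"grip": 0.1, "slide": [58, -56, 0], "rot": [0, 0, -32]},
  {"grip": 0.1, "slide": [72, -69, 0], "rot": [0, 0, -39.5]},
])

```text
clock: 16.6
ee_pos: [0.5299, 0.3283, 0.0751]
orientation: [-0.0, 0.672, 0.741, -0.0]
wrist_force: [-0.2, 0.1, -0.9]
opening: 0.0258
finger_force: 25.0
```

Run:
```python
from h import *
plan([(531,328,75,5.5),(531,328,29,5.5)])
```

```text
t 16.6 pos [530. 328.  75.] closing 5.6 open 25.8
slide [-0.4  1.1  0.1] rot [-0.1  0.   0.1]
slide [ 0.  0. 46.] rot [0. 0. 0.]
```

apply_moves([
  {"grip": 0.1, "slide": [0, 1, 15], "rot": [0, 0, 0]},
  {"grip": 0.1, "slide": [0, 1, 35], "rot": [0, 0, 0]},
  {"grip": 0.1, "slide": [0, 1, 45.5], "rot": [0, 0, 0]},
  {"grip": 0.1, "slide": [0, 1, 45.5], "rot": [0, 0, 0]},
  {"grip": 0.1, "slide": [0, 1, 45.5], "rot": [0, 0, 0]},
])

```text
clock: 17.23
ee_pos: [0.5315, 0.3273, 0.0298]
orientation: [-0.0, 0.674, 0.738, -0.0]
wrist_force: [0.0, -0.5, -1.0]
opening: 0.0258
finger_force: 25.0
```

apply_moves([
  {"grip": 0.5, "slide": [0, 0, 0], "rot": [0, 0, 0]},
  {"grip": 0.5, "slide": [0, 0, 0], "rot": [0, 0, 0]},
  {"grip": 0.5, "slide": [0, 0, 0], "rot": [0, 0, 0]},
  {"grip": 0.5, "slide": [0, 0, -25], "rot": [0, 0, 0]},
  {"grip": 0.5, "slide": [0, 0, -61], "rot": [0, 0, 0]},
])

```text
clock: 17.85
ee_pos: [0.5305, 0.3275, 0.0907]
orientation: [-0.001, 0.674, 0.739, -0.001]
wrist_force: [-0.1, -0.4, 0.2]
opening: 0.0462
finger_force: 0.0
```

Run:
```python
from h import *
c=camera("top");table(c)
plan([(560,185,90,38),(577,42,90,70),(577,42,20,70)])
```

```text
c [411. 320.] size [30. 87.] axis -79.6 area 1605 widths [25.0, 25.0, 30.0, 19.0, 16.0]
c [580. -48.] size [ 47. 115.] axis 40.0 area 3225 widths [35.0, 35.0, 35.0, 32.0, 34.0]
c [ 574. -147.] size [ 32. 103.] axis -16.0 area 2081 widths [17.0, 30.0, 31.0, 30.0, 23.0]
c [576.  42.] size [ 32. 102.] axis -21.4 area 1903 widths [15.0, 26.0, 30.0, 32.0, 23.0]Traceback (most recent call last):
  File "<stdin>", line 2, in <module>
  File "h.py", line 40, in table
    wid=[round(float(np.ptp(n[(q>b-6)&(q<b+6)])),0) for b in(-38,-20,0,20,38)]
                     ~~~~~~^^^^^^^^^^^^^^^^^^^^
    return _methods._ptp(a, axis=axis, out=out, **kwargs)
           ~~~~~~~~~~~~~^^^^^^^^^^^^^^^^^^^^^^^^^^^^^^^^^
    umr_maximum(a, axis, None, out, keepdims),
    ~~~~~~~~~~~^^^^^^^^^^^^^^^^^^^^^^^^^^^^^^
ValueError: zero-size array to reduction operation maximum which has no identity
```

```bash
sed -i 's/wid=\[round(float(np.ptp(n\[(q>b-6)&(q<b+6)\])),0)/wid=[round(float(np.ptp(np.r_[0,n[(q>b-6)\&(q<b+6)]])),0)/' h.py
python3 - <<'E'
from h import *
plan([(560,185,90,38),(577,42,90,70),(577,42,20,70)])
E
```

```text
t 17.9 pos [534. 329.  97.] closing 5.3 open 46.6
slide [-145.8   12.9    6.6] rot [  0.4   0.  -32.7]
slide [-123.2  -74.6    0. ] rot [  0.   0. -32.]
slide [ 0.  0. 70.] rot [0. 0. 0.]
```

apply_moves([
  {"grip": 0.5, "slide": [-29, 3, 0], "rot": [0, 0, -6]},
  {"grip": 0.5, "slide": [-58, 6, 0], "rot": [0, 0, -13]},
  {"grip": 0.5, "slide": [-87, 9, 0], "rot": [0, 0, -19]},
  {"grip": 0.5, "slide": [-116, 12, 0], "rot": [0, 0, -26]},
  {"grip": 0.5, "slide": [-144, 16, 0], "rot": [0, 0, -32.5]},
])

```text
clock: 18.52
ee_pos: [0.5608, 0.1851, 0.0913]
orientation: [0.0, 0.438, 0.899, 0.0]
wrist_force: [0.3, -0.1, 0.8]
opening: 0.0464
finger_force: 0.0
```

apply_moves([
  {"grip": 0.65, "slide": [-25, -15, 0], "rot": [0, 0, -6]},
  {"grip": 0.65, "slide": [-50, -30, 0], "rot": [0, 0, -13]},
  {"grip": 0.65, "slide": [-75, -45, 0], "rot": [0, 0, -19]},
  {"grip": 0.65, "slide": [-100, -60, 0], "rot": [0, 0, -26]},
  {"grip": 0.65, "slide": [-123, -75, 0], "rot": [0, 0, -32]},
])

```text
clock: 19.15
ee_pos: [0.577, 0.0419, 0.0913]
orientation: [0.0, 0.174, 0.985, 0.0]
wrist_force: [-0.2, -0.2, -0.4]
opening: 0.0603
finger_force: 0.0
```

Run:
```python
from h import *
plan([(577,42,90,70),(577,42,20,70)])
```

```text
t 19.1 pos [577.  42.  91.] closing 70.0 open 60.3
slide [0.  0.1 1.3] rot [ 0.  0. -0.]
slide [ 0.  0. 70.] rot [0. 0. 0.]
```

apply_moves([
  {"grip": 0.65, "slide": [0, 0, 25], "rot": [0, 0, 0]},
  {"grip": 0.65, "slide": [0, 0, 50], "rot": [0, 0, 0]},
  {"grip": 0.65, "slide": [0, 0, 65], "rot": [0, 0, 0]},
  {"grip": 0.65, "slide": [0, 0, 71], "rot": [0, 0, 0]},
  {"grip": 0.65, "slide": [0, 0, 71], "rot": [0, 0, 0]},
])

```text
clock: 19.77
ee_pos: [0.5769, 0.043, 0.0202]
orientation: [0.0, 0.175, 0.985, -0.0]
wrist_force: [1.2, 0.2, 0.9]
opening: 0.0603
finger_force: 0.0
```

apply_moves([
  {"grip": 0.1, "slide": [0, 0, 0], "rot": [0, 0, 0]},
  {"grip": 0.1, "slide": [0, 0, 0], "rot": [0, 0, 0]},
  {"grip": 0.1, "slide": [0, 0, 0], "rot": [0, 0, 0]},
  {"grip": 0.1, "slide": [0, 0, 0], "rot": [0, 0, 0]},
  {"grip": 0.1, "slide": [0, 0, 0], "rot": [0, 0, 0]},
])

```text
clock: 20.4
ee_pos: [0.5769, 0.0428, 0.0204]
orientation: [0.0, 0.175, 0.984, -0.0]
wrist_force: [-1.0, -0.3, 2.2]
opening: 0.026
finger_force: 24.9
```

apply_moves([
  {"grip": 0.1, "slide": [0, 0, -15], "rot": [0, 0, 0]},
  {"grip": 0.1, "slide": [0, 0, -40], "rot": [0, 0, 0]},
  {"grip": 0.1, "slide": [0, 0, -65], "rot": [0, 0, 0]},
  {"grip": 0.1, "slide": [0, 0, -90], "rot": [0, 0, 0]},
  {"grip": 0.1, "slide": [0, 0, -90], "rot": [0, 0, 0]},
])

```text
clock: 21.02
ee_pos: [0.5785, 0.0427, 0.1129]
orientation: [0.003, 0.175, 0.984, 0.0]
wrist_force: [0.1, -0.2, -0.2]
opening: 0.0263
finger_force: 24.9
```

Run:
```python
from h import *
plan([(510,-145,110,70),(430,-330,110,70),(430,-330,30,70)])
```

```text
t 21.0 pos [578.  43. 113.] closing 69.8 open 26.3
slide [  -0.5 -199.8    2.6] rot [ 0.1  0.3 -0.2]
slide [  11.9 -201.2    0. ] rot [0. 0. 0.]
slide [ 0.  0. 80.] rot [0. 0. 0.]
```

apply_moves([
  {"grip": 0.1, "slide": [0, -40, 0], "rot": [0, 0, 0]},
  {"grip": 0.1, "slide": [0, -80, 0], "rot": [0, 0, 0]},
  {"grip": 0.1, "slide": [0, -120, 0], "rot": [0, 0, 0]},
  {"grip": 0.1, "slide": [0, -160, 0], "rot": [0, 0, 0]},
  {"grip": 0.1, "slide": [0, -200, 0], "rot": [0, 0, 0]},
])

```text
clock: 21.65
ee_pos: [0.5065, -0.1457, 0.1092]
orientation: [-0.001, 0.175, 0.984, 0.0]
wrist_force: [0.2, 0.0, -0.8]
opening: 0.0257
finger_force: 24.9
```

apply_moves([
  {"grip": 0.1, "slide": [2, -40, 0], "rot": [0, 0, 0]},
  {"grip": 0.1, "slide": [4, -80, 0], "rot": [0, 0, 0]},
  {"grip": 0.1, "slide": [7, -120, 0], "rot": [0, 0, 0]},
  {"grip": 0.1, "slide": [10, -160, 0], "rot": [0, 0, 0]},
  {"grip": 0.1, "slide": [12, -201, 0], "rot": [0, 0, 0]},
])

```text
clock: 22.28
ee_pos: [0.4258, -0.3299, 0.1092]
orientation: [-0.001, 0.175, 0.984, 0.001]
wrist_force: [0.4, -0.7, -0.5]
opening: 0.0261
finger_force: 24.9
```

apply_moves([
  {"grip": 0.1, "slide": [0, 0, 20], "rot": [0, 0, 0]},
  {"grip": 0.1, "slide": [0, 0, 40], "rot": [0, 0, 0]},
  {"grip": 0.1, "slide": [0, 0, 60], "rot": [0, 0, 0]},
  {"grip": 0.1, "slide": [0, 0, 75], "rot": [0, 0, 0]},
  {"grip": 0.1, "slide": [0, 0, 75], "rot": [0, 0, 0]},
])

```text
clock: 22.9
ee_pos: [0.4261, -0.3284, 0.0336]
orientation: [-0.001, 0.175, 0.984, 0.001]
wrist_force: [0.2, -1.0, -0.7]
opening: 0.0262
finger_force: 24.9
```

apply_moves([
  {"grip": 0.5, "slide": [0, 0, 0], "rot": [0, 0, 0]},
  {"grip": 0.5, "slide": [0, 0, 0], "rot": [0, 0, 0]},
  {"grip": 0.5, "slide": [0, 0, 0], "rot": [0, 0, 0]},
  {"grip": 0.5, "slide": [0, 0, -30], "rot": [0, 0, 0]},
  {"grip": 0.5, "slide": [0, 0, -75], "rot": [0, 0, 0]},
])

```text
clock: 23.52
ee_pos: [0.4262, -0.3285, 0.1101]
orientation: [-0.001, 0.175, 0.984, 0.001]
wrist_force: [1.1, 0.9, 0.9]
opening: 0.0463
finger_force: 0.0
```

Run:
```python
from h import *
c=camera("top");table(c);np.savez("pics/now.npz",**c)
cv2.imwrite("pics/a3.png",cv2.resize(c["color"][130:300,80:405,::-1],None,fx=2.4,fy=2.4))
plan([(510,-210,110,73),(575,-147,90,75),(575,-147,20,75)])
```

```text
c [408. 324.] size [ 26. 101.] axis -85.1 area 1828 widths [23.0, 24.0, 26.0, 20.0, 18.0]
c [468. 331.] size [ 26. 100.] axis -85.5 area 1874 widths [26.0, 24.0, 26.0, 21.0, 15.0]
c [529. 341.] size [26. 95.] axis -85.0 area 1948 widths [16.0, 24.0, 24.0, 24.0, 26.0]
c [580. -48.] size [ 47. 115.] axis 40.0 area 3186 widths [35.0, 37.0, 35.0, 30.0, 32.0]
c [ 575. -147.] size [ 32. 103.] axis -14.8 area 2246 widths [17.0, 29.0, 31.0, 30.0, 24.0]
c [628. 355.] size [ 22. 126.] axis -84.9 area 2344 widths [19.0, 22.0, 19.0, 21.0, 22.0]
t 23.6 pos [ 429. -332.  117.] closing 69.8 open 47.0
slide [-34.  142.    6.6] rot [-0.2  0.4 -3.2]
slide [-43.7  79.3  20. ] rot [ 0.  0. -2.]
slide [ 0.  0. 70.] rot [0. 0. 0.]
```

View pics/a3.png

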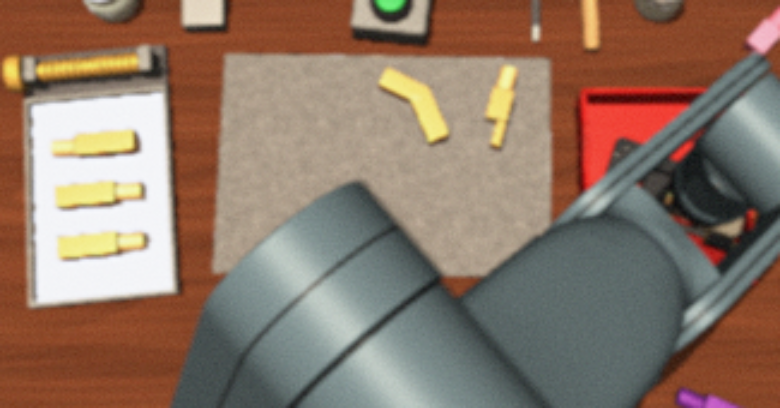

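All three sound blanks lie parallel in the tray, at rows 143, 193 and 243 of the view. The crooked and second chipped blanks are still on the mat. Next is the second chipped one.

apply_moves([
  {"grip": 0.5, "slide": [-7, 28, 0], "rot": [0, 0, -1]},
  {"grip": 0.5, "slide": [-15, 56, 0], "rot": [0, 0, -2]},
  {"grip": 0.5, "slide": [-22, 84, 0], "rot": [0, 0, -3]},
  {"grip": 0.5, "slide": [-30, 112, 0], "rot": [0, 0, -3]},
  {"grip": 0.5, "slide": [-37, 140, 0], "rot": [0, 0, -3]},
])

```text
clock: 24.2
ee_pos: [0.5108, -0.2101, 0.1105]
orientation: [0.0, 0.15, 0.989, -0.0]
wrist_force: [0.6, -0.1, 0.5]
opening: 0.0462
finger_force: 0.0
```

apply_moves([
  {"grip": 0.65, "slide": [-11, 20, 5], "rot": [0, 0, -1]},
  {"grip": 0.65, "slide": [-22, 40, 10], "rot": [0, 0, -2]},
  {"grip": 0.65, "slide": [-33, 60, 15], "rot": [0, 0, -2]},
  {"grip": 0.65, "slide": [-44, 79, 20], "rot": [0, 0, -2]},
  {"grip": 0.65, "slide": [-44, 79, 20], "rot": [0, 0, -2]},
])

```text
clock: 24.82
ee_pos: [0.5761, -0.1472, 0.0898]
orientation: [-0.0, 0.131, 0.991, 0.0]
wrist_force: [-0.1, 0.6, 0.2]
opening: 0.0603
finger_force: 0.0
```

Run:
```python
from h import *
plan([(576,-147,90,75),(576,-147,20,75)])
```

```text
t 24.8 pos [ 576. -147.   90.] closing 74.9 open 60.3
slide [ 0.2  0.2 -0.2] rot [ 0.  -0.  -0.1]
slide [ 0.  0. 70.] rot [0. 0. 0.]
```

apply_moves([
  {"grip": 0.65, "slide": [0, 0, 25], "rot": [0, 0, 0]},
  {"grip": 0.65, "slide": [0, 0, 50], "rot": [0, 0, 0]},
  {"grip": 0.65, "slide": [0, 0, 65], "rot": [0, 0, 0]},
  {"grip": 0.65, "slide": [0, 0, 70], "rot": [0, 0, 0]},
  {"grip": 0.65, "slide": [0, 0, 70], "rot": [0, 0, 0]},
])

```text
clock: 25.45
ee_pos: [0.5756, -0.1486, 0.0204]
orientation: [0.0, 0.132, 0.991, -0.0]
wrist_force: [-1.1, -0.1, 0.2]
opening: 0.0607
finger_force: 0.0
```

apply_moves([
  {"grip": 0.1, "slide": [0, 0, 0], "rot": [0, 0, 0]},
  {"grip": 0.1, "slide": [0, 0, 0], "rot": [0, 0, 0]},
  {"grip": 0.1, "slide": [0, 0, 0], "rot": [0, 0, 0]},
  {"grip": 0.1, "slide": [0, 0, 0], "rot": [0, 0, 0]},
  {"grip": 0.1, "slide": [0, 0, 0], "rot": [0, 0, 0]},
])

```text
clock: 26.08
ee_pos: [0.5756, -0.1482, 0.0204]
orientation: [0.0, 0.132, 0.991, 0.0]
wrist_force: [0.4, 1.3, 1.8]
opening: 0.0258
finger_force: 25.0
```

apply_moves([
  {"grip": 0.1, "slide": [0, 0, -15], "rot": [0, 0, 0]},
  {"grip": 0.1, "slide": [0, 0, -40], "rot": [0, 0, 0]},
  {"grip": 0.1, "slide": [0, 0, -65], "rot": [0, 0, 0]},
  {"grip": 0.1, "slide": [0, 0, -90], "rot": [0, 0, 0]},
  {"grip": 0.1, "slide": [0, 0, -90], "rot": [0, 0, 0]},
])

```text
clock: 26.7
ee_pos: [0.5771, -0.149, 0.113]
orientation: [0.003, 0.132, 0.991, -0.001]
wrist_force: [-0.6, -0.1, -0.5]
opening: 0.0257
finger_force: 25.0
```

apply_moves([
  {"grip": 0.1, "slide": [1, -47, 0], "rot": [0, 0, 0]},
  {"grip": 0.1, "slide": [2, -95, 0], "rot": [0, 0, 0]},
  {"grip": 0.1, "slide": [3, -142, 0], "rot": [0, 0, 0]},
  {"grip": 0.1, "slide": [4, -190, 0], "rot": [0, 0, 0]},
  {"grip": 0.1, "slide": [5, -237, 0], "rot": [0, 0, 0]},
])

```text
clock: 27.32
ee_pos: [0.5074, -0.3767, 0.109]
orientation: [-0.001, 0.132, 0.991, 0.001]
wrist_force: [-0.3, 0.1, -0.7]
opening: 0.0257
finger_force: 25.0
```

apply_moves([
  {"grip": 0.1, "slide": [0, 0, 20], "rot": [0, 0, 0]},
  {"grip": 0.1, "slide": [0, 0, 40], "rot": [0, 0, 0]},
  {"grip": 0.1, "slide": [0, 0, 60], "rot": [0, 0, 0]},
  {"grip": 0.1, "slide": [0, 0, 72], "rot": [0, 0, 0]},
  {"grip": 0.1, "slide": [0, 0, 72], "rot": [0, 0, 0]},
])

```text
clock: 27.95
ee_pos: [0.5077, -0.3749, 0.0367]
orientation: [-0.001, 0.132, 0.991, 0.001]
wrist_force: [0.5, 0.0, 0.6]
opening: 0.0259
finger_force: 25.0
```

apply_moves([
  {"grip": 0.42, "slide": [0, 0, 0], "rot": [0, 0, 0]},
  {"grip": 0.42, "slide": [0, 0, 0], "rot": [0, 0, 0]},
  {"grip": 0.42, "slide": [0, 0, 0], "rot": [0, 0, 0]},
  {"grip": 0.42, "slide": [0, 0, -30], "rot": [0, 0, 0]},
  {"grip": 0.42, "slide": [0, 0, -72], "rot": [0, 0, 0]},
])

```text
clock: 28.58
ee_pos: [0.5078, -0.375, 0.11]
orientation: [-0.001, 0.132, 0.991, 0.001]
wrist_force: [0.1, -0.3, -0.6]
opening: 0.039
finger_force: 0.0
```

Run:
```python
from h import *
c=camera("top");table(c)
cv2.imwrite("pics/a4.png",cv2.resize(c["color"][130:300,80:405,::-1],None,fx=2.4,fy=2.4))
for r,a,w,k in blobs(c,.014):
    if abs(r[0][1]+48)<60 and r[0][0]<670:
        p=cv2.approxPolyDP(w[:,None],6,True)[:,0];print(np.round(p))
s=sense();s["ee_pos"]=np.array([.508,-.376,.109])
plan([(550,-210,105,92),(570,-58,90,110.6),(570,-58,20,110.6)],s)
```

```text
c [408. 324.] size [ 26. 101.] axis -85.1 area 1796 widths [23.0, 24.0, 26.0, 20.0, 17.0]
c [468. 332.] size [ 26. 100.] axis -85.5 area 1845 widths [26.0, 24.0, 26.0, 23.0, 15.0]
c [529. 341.] size [26. 95.] axis -85.0 area 1884 widths [16.0, 24.0, 24.0, 24.0, 26.0]
c [588. -48.] size [ 34. 105.] axis 56.7 area 2286 widths [17.0, 23.0, 34.0, 29.0, 30.0]
c [627. 355.] size [ 22. 126.] axis -84.6 area 2379 widths [21.0, 22.0, 19.0, 21.0, 22.0]
[[625. -11.]
 [601.   0.]
 [585. -35.]
 [546. -84.]
 [597. -64.]]
t 28.6 pos [ 508. -376.  109.] closing 74.8 open 39.1
slide [  3.  171.2   3.2] rot [ -0.3   0.4 -17.2]
slide [-25.3 151.2  15. ] rot [  0.    0.  -18.6]
slide [ 0.  0. 70.] rot [0. 0. 0.]
```

View pics/a4.png

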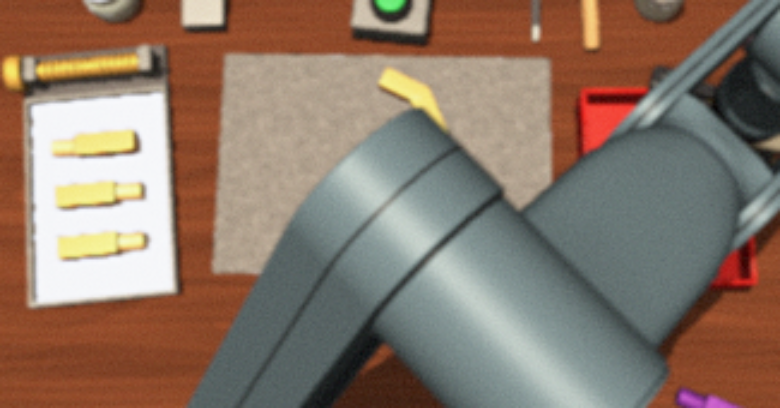

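The arm partly hides the crooked blank, but its visible leg at (405,85) hasn't moved. I'll go and grasp it.

apply_moves([
  {"grip": 0.42, "slide": [0, 34, 0], "rot": [0, 0, -3]},
  {"grip": 0.42, "slide": [1, 68, 0], "rot": [0, 0, -7]},
  {"grip": 0.42, "slide": [1, 102, 0], "rot": [0, 0, -10]},
  {"grip": 0.42, "slide": [2, 137, 0], "rot": [0, 0, -14]},
  {"grip": 0.42, "slide": [3, 171, 3], "rot": [0, 0, -17]},
])

```text
clock: 29.25
ee_pos: [0.551, -0.209, 0.1078]
orientation: [0.001, -0.017, 1.0, -0.0]
wrist_force: [-0.6, 0.7, -0.1]
opening: 0.0393
finger_force: 0.0
```

apply_moves([
  {"grip": 0.65, "slide": [-5, 30, 3], "rot": [0, 0, -4]},
  {"grip": 0.65, "slide": [-10, 60, 6], "rot": [0, 0, -8]},
  {"grip": 0.65, "slide": [-15, 90, 9], "rot": [0, 0, -12]},
  {"grip": 0.65, "slide": [-20, 120, 12], "rot": [0, 0, -16]},
  {"grip": 0.65, "slide": [-25, 150, 15], "rot": [0, 0, -19]},
])

```text
clock: 29.88
ee_pos: [0.571, -0.0582, 0.0925]
orientation: [0.0, -0.181, 0.983, -0.0]
wrist_force: [-0.1, 0.4, -0.7]
opening: 0.0606
finger_force: 0.0
```

Run:
```python
from h import *
c=camera("top");np.savez("pics/now.npz",**c)
cv2.imwrite("pics/a5.png",cv2.resize(c["color"][130:300,200:405,::-1],None,fx=3,fy=3))
plan([(570,-59,90,110.6),(570,-59,20,110.6)])
```

```text
t 29.9 pos [571. -55.  92.] closing 111.1 open 60.4
slide [ 2.3 -3.8  2. ] rot [0.1 0.1 0.5]
slide [ 0.  0. 70.] rot [0. 0. 0.]
```

View pics/a5.png

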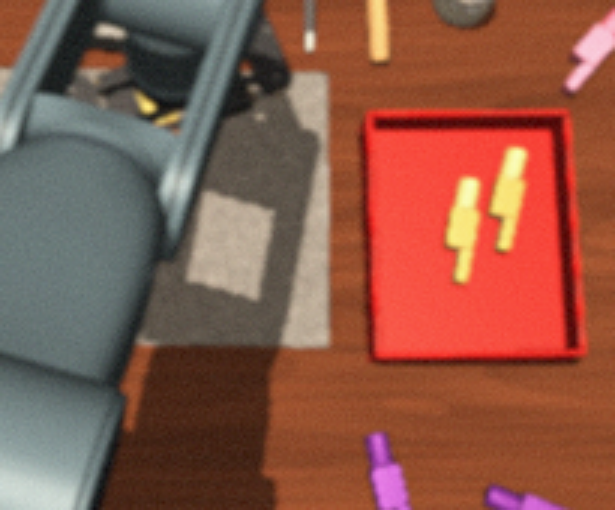

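Both chipped blanks are in the bin at (463,230) and (509,200). The gripper is over the crooked blank, so I'll grasp it.

apply_moves([
  {"grip": 0.65, "slide": [1, -1, 25], "rot": [0, 0, 0]},
  {"grip": 0.65, "slide": [1, -1, 50], "rot": [0, 0, 0]},
  {"grip": 0.65, "slide": [1, -1, 65], "rot": [0, 0, 0]},
  {"grip": 0.65, "slide": [1, -1, 71], "rot": [0, 0, 0]},
  {"grip": 0.65, "slide": [1, -1, 71], "rot": [0, 0, 0]},
])

```text
clock: 30.55
ee_pos: [0.5703, -0.0607, 0.0212]
orientation: [0.0, -0.18, 0.984, -0.0]
wrist_force: [0.9, -0.3, 0.2]
opening: 0.0609
finger_force: 0.0
```

apply_moves([
  {"grip": 0.1, "slide": [0, 0, 0], "rot": [0, 0, 0]},
  {"grip": 0.1, "slide": [0, 0, 0], "rot": [0, 0, 0]},
  {"grip": 0.1, "slide": [0, 0, 0], "rot": [0, 0, 0]},
  {"grip": 0.1, "slide": [0, 0, 0], "rot": [0, 0, 0]},
  {"grip": 0.1, "slide": [0, 0, 0], "rot": [0, 0, 0]},
])

```text
clock: 31.18
ee_pos: [0.5702, -0.0604, 0.0214]
orientation: [0.0, -0.18, 0.984, -0.0]
wrist_force: [-1.1, 1.6, 3.0]
opening: 0.0257
finger_force: 24.6
```

apply_moves([
  {"grip": 0.1, "slide": [0, 0, -15], "rot": [0, 0, 0]},
  {"grip": 0.1, "slide": [0, 0, -40], "rot": [0, 0, 0]},
  {"grip": 0.1, "slide": [0, 0, -65], "rot": [0, 0, 0]},
  {"grip": 0.1, "slide": [0, 0, -90], "rot": [0, 0, 0]},
  {"grip": 0.1, "slide": [0, 0, -90], "rot": [0, 0, 0]},
])

```text
clock: 31.8
ee_pos: [0.5718, -0.061, 0.1138]
orientation: [0.002, -0.181, 0.984, -0.001]
wrist_force: [1.2, 0.5, -0.5]
opening: 0.026
finger_force: 24.6
```

Run:
```python
from h import *
c=dict(np.load("pics/now.npz"))
for p in [(463,283),(468,180),(509,150),(505,250),(378,348),(575,350),(378,125)]: print(p,np.round(pt(c,(200+p[0]/3,130+p[1]/3),.02)*1000))
plan([(500,-180,110,110),(410,-290,110,110),(410,-290,36,110)])
```

```text
(463, 283) [[ 426. -329.]]
(468, 180) [[ 526. -338.]]
(509, 150) [[ 555. -379.]]
(505, 250) [[ 458. -370.]]
(378, 348) [[ 366. -247.]]
(575, 350) [[ 363. -430.]]
(378, 125) [[ 581. -254.]]
t 31.8 pos [572. -61. 114.] closing 110.8 open 26.0
slide [109.4 -85.8   3.7] rot [-0.2  0.2  0.8]
slide [122.2 -72.6   0. ] rot [0. 0. 0.]
slide [ 0.  0. 74.] rot [0. 0. 0.]
```

Run:
```python
from h import *
plan([(500,-180,110,91),(414,-283,110,70.6),(414,-283,34,70.6)])
```

```text
t 31.8 pos [572. -61. 114.] closing 110.8 open 26.0
slide [109.4 -85.8   3.7] rot [-0.1  0.3 19.8]
slide [  87.8 -101.5    0. ] rot [ 0.   0.  20.4]
slide [ 0.  0. 76.] rot [0. 0. 0.]
```

apply_moves([
  {"grip": 0.1, "slide": [22, -17, 0], "rot": [0, 0, 4]},
  {"grip": 0.1, "slide": [44, -34, 0], "rot": [0, 0, 8]},
  {"grip": 0.1, "slide": [66, -51, 0], "rot": [0, 0, 12]},
  {"grip": 0.1, "slide": [88, -68, 0], "rot": [0, 0, 16]},
  {"grip": 0.1, "slide": [109, -86, 0], "rot": [0, 0, 20]},
])

```text
clock: 32.42
ee_pos: [0.4976, -0.1799, 0.1102]
orientation: [-0.001, -0.006, 1.0, 0.0]
wrist_force: [0.7, -0.2, -0.7]
opening: 0.0258
finger_force: 24.6
```

apply_moves([
  {"grip": 0.1, "slide": [17, -20, 0], "rot": [0, 0, 4]},
  {"grip": 0.1, "slide": [35, -40, 0], "rot": [0, 0, 8]},
  {"grip": 0.1, "slide": [52, -60, 0], "rot": [0, 0, 12]},
  {"grip": 0.1, "slide": [70, -80, 0], "rot": [0, 0, 16]},
  {"grip": 0.1, "slide": [88, -101, 0], "rot": [0, 0, 20]},
])

```text
clock: 33.05
ee_pos: [0.4111, -0.2819, 0.1102]
orientation: [-0.001, 0.168, 0.986, 0.0]
wrist_force: [0.4, 0.5, 0.5]
opening: 0.0261
finger_force: 24.6
```

apply_moves([
  {"grip": 0.1, "slide": [0, 0, 15], "rot": [0, 0, 0]},
  {"grip": 0.1, "slide": [0, 0, 30], "rot": [0, 0, 0]},
  {"grip": 0.1, "slide": [0, 0, 50], "rot": [0, 0, 0]},
  {"grip": 0.1, "slide": [0, 0, 70], "rot": [0, 0, 0]},
  {"grip": 0.1, "slide": [0, 0, 70], "rot": [0, 0, 0]},
])

```text
clock: 33.67
ee_pos: [0.4113, -0.2793, 0.0387]
orientation: [-0.002, 0.166, 0.986, 0.002]
wrist_force: [0.1, 0.2, -0.5]
opening: 0.0259
finger_force: 24.6
```

apply_moves([
  {"grip": 0.4, "slide": [0, 0, 0], "rot": [0, 0, 0]},
  {"grip": 0.4, "slide": [0, 0, 0], "rot": [0, 0, 0]},
  {"grip": 0.4, "slide": [0, 0, 0], "rot": [0, 0, 0]},
  {"grip": 0.4, "slide": [0, 0, -30], "rot": [0, 0, 0]},
  {"grip": 0.4, "slide": [0, 0, -75], "rot": [0, 0, 0]},
])

```text
clock: 34.3
ee_pos: [0.4114, -0.2811, 0.1163]
orientation: [-0.001, 0.167, 0.986, 0.001]
wrist_force: [-0.3, -0.8, -0.7]
opening: 0.0374
finger_force: 0.0
```

Run:
```python
from h import *
plan([(560,-170,130,80),(698,-14,130,90)])
c=dict(np.load("pics/top0.npz"));h=cv2.cvtColor(c["color"],cv2.COLOR_RGB2HSV)
m=cv2.inRange(h,(45,120,60),(75,255,255));n,l,st,ce=cv2.connectedComponentsWithStats(m)
d=dict(np.load("pics/scene0.npz"));h=cv2.cvtColor(d["color"],cv2.COLOR_RGB2HSV)
m=cv2.inRange(h,(45,120,60),(75,255,255));n,l,st2,ce2=cv2.connectedComponentsWithStats(m)
print(st,ce,st2,ce2)
for z in(.045,.05,.055,.06,.065):
    p=[pt(c,ce[i],z)*1000 for i in range(1,len(ce)) if st[i,4]>50]
    q=[pt(d,ce2[i],z)*1000 for i in range(1,len(ce2)) if st2[i,4]>50]
    print(z,np.round(p).tolist(),np.round(q).tolist())
```

```text
t 34.3 pos [ 411. -281.  116.] closing 70.8 open 37.4
slide [-103.7  153.8  -13.8] rot [ 0.1 -0.1 -9.2]
slide [-108.8  177.6    0. ] rot [  0.   0. -10.]
[[     0      0    512    384 196308]
 [   254    103     20      8    158]
 [   236    123     14     13    142]] [[255.50315321 191.61383642]
 [263.37974684 106.5       ]
 [242.37323944 128.70422535]] [[     0      0    512    384 196594]
 [   252     59      1      1      1]
 [   253     64      2      3      4]
 [   193    282      1      1      1]
 [   199    283      1      1      1]
 [   193    285      1      1      1]
 [   200    285      1      1      1]
 [   202    284      1      1      1]
 [   206    287      1      1      1]
 [   209    287      2      1      2]
 [   214    288      1      1      1]] [[255.50246193 191.49895216]
 [252.          59.        ]
 [253.75        65.        ]
 [193.         282.        ]
 [199.         283.        ]
 [193.         285.        ]
 [200.         285.        ]
 [202.         284.        ]
 [206.         287.        ]
 [209.5        287.        ]
 [214.         288.        ]]
0.045 [[[772.0, -75.0]], [[704.0, -13.0]]] []
0.05 [[[770.0, -75.0]], [[702.0, -14.0]]] []
0.055 [[[768.0, -75.0]], [[700.0, -14.0]]] []
0.06 [[[766.0, -75.0]], [[698.0, -14.0]]] []
0.065 [[[764.0, -74.0]], [[697.0, -14.0]]] []
```

apply_moves([
  {"grip": 0, "slide": [-20, 30, -8], "rot": [0, 0, -2]},
  {"grip": 0, "slide": [-41, 61, -14], "rot": [0, 0, -4]},
  {"grip": 0, "slide": [-62, 92, -14], "rot": [0, 0, -6]},
  {"grip": 0, "slide": [-83, 123, -14], "rot": [0, 0, -8]},
  {"grip": 0, "slide": [-104, 154, -14], "rot": [0, 0, -9]},
])

```text
clock: 34.92
ee_pos: [0.5621, -0.1699, 0.1307]
orientation: [0.0, 0.089, 0.996, -0.0]
wrist_force: [1.2, -0.3, -0.2]
opening: 0.0006
finger_force: 0.0
```

Run:
```python
from h import *
c=camera("top");d=camera("scene");table(c)
cv2.imwrite("pics/a6.png",cv2.resize(c["color"][90:300,80:405,::-1],None,fx=2.4,fy=2.4))
cv2.imwrite("pics/b6.png",cv2.resize(d["color"][170:345,100:470,::-1],None,fx=2.1,fy=2.1))
for z in(.045,.05,.055,.06,.065):print(z,pt(d,(243,247.5),z)*1000)
plan([(700,-14,130,90)])
```

```text
c [ 420. -284.] size [31. 92.] axis -9.9 area 2099 widths [27.0, 26.0, 28.0, 30.0, 17.0]
c [468. 339.] size [26. 80.] axis -85.0 area 1590 widths [24.0, 26.0, 24.0, 24.0, 7.0]
c [ 478. -334.] size [ 27. 101.] axis -12.2 area 1746 widths [13.0, 24.0, 27.0, 26.0, 19.0]
c [529. 341.] size [26. 95.] axis -85.0 area 1825 widths [10.0, 24.0, 24.0, 24.0, 26.0]
c [ 507. -378.] size [ 27. 102.] axis -16.7 area 1758 widths [13.0, 25.0, 27.0, 25.0, 19.0]
c [628. 355.] size [ 24. 126.] axis -84.4 area 2433 widths [21.0, 22.0, 19.0, 24.0, 22.0]
0.045 [[685.88902642 -18.71132898]]
0.05 [[691.54892354 -16.57875056]]
0.055 [[697.20882066 -14.44617215]]
0.06 [[702.86871778 -12.31359373]]
0.065 [[708.5286149  -10.18101531]]
t 35.0 pos [ 564. -169.  131.] closing 80.0 open 0.7
slide [-107.5  176.     0.9] rot [  0.    0.1 -10. ]
```

View pics/a6.png

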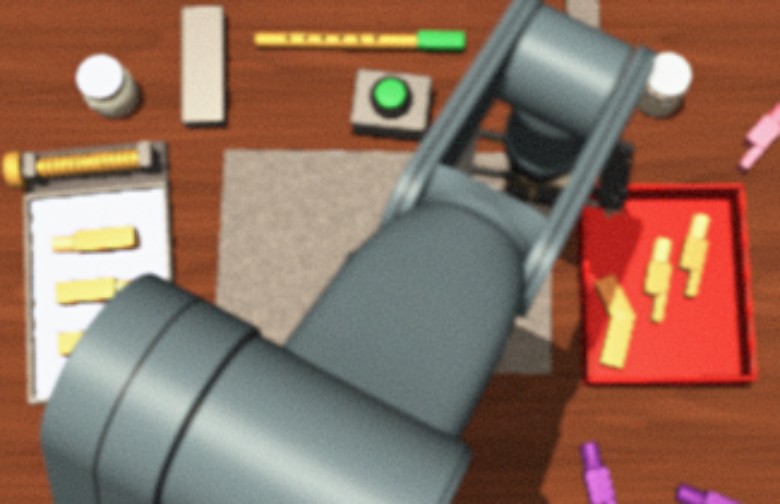

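View pics/b6.png

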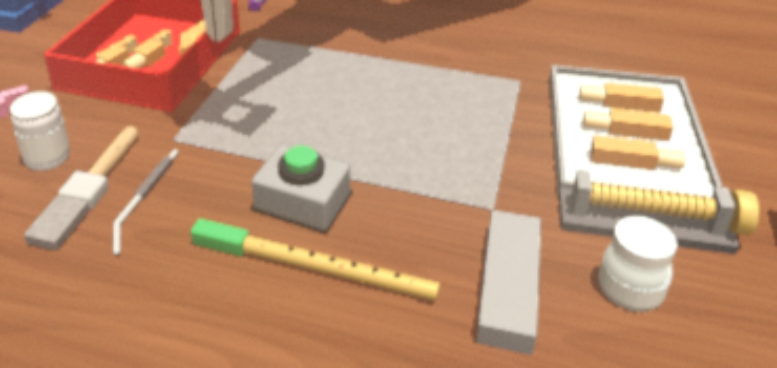

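All three odd pieces are in the bin, the three sound ones lie flat in the tray and the mat is clear. The button top triangulates to about (700,-14,57). I'll go over it with the fingers shut.

apply_moves([
  {"grip": 0, "slide": [-22, 35, 0], "rot": [0, 0, -2]},
  {"grip": 0, "slide": [-43, 70, 0], "rot": [0, 0, -4]},
  {"grip": 0, "slide": [-65, 106, 0], "rot": [0, 0, -6]},
  {"grip": 0, "slide": [-87, 141, 0], "rot": [0, 0, -8]},
  {"grip": 0, "slide": [-108, 176, 0], "rot": [0, 0, -10]},
])

```text
clock: 35.65
ee_pos: [0.699, -0.0164, 0.1305]
orientation: [0.0, 0.002, 1.0, -0.0]
wrist_force: [0.6, -0.4, -0.2]
opening: 0.0004
finger_force: 0.0
```

apply_moves([
  {"grip": 0, "slide": [0, 0, 10], "rot": [0, 0, 0]},
  {"grip": 0, "slide": [0, 0, 25], "rot": [0, 0, 0]},
  {"grip": 0, "slide": [0, 0, 40], "rot": [0, 0, 0]},
  {"grip": 0, "slide": [0, 0, 50], "rot": [0, 0, 0]},
  {"grip": 0, "slide": [0, 0, 50], "rot": [0, 0, 0]},
])

```text
clock: 36.28
ee_pos: [0.6975, -0.0174, 0.0793]
orientation: [-0.001, 0.002, 1.0, -0.0]
wrist_force: [-1.3, -0.2, 2.6]
opening: 0.0002
finger_force: 1.2
```

Run:
```python
from h import *
print(sense()["wrist_force"]);plan([(700,-14,81,90)])
d=camera("scene");cv2.imwrite("pics/b7.png",cv2.resize(d["color"][180:300,180:340,::-1],None,fx=3,fy=3))
```

```text
[-1.32302985 -0.19001178  2.62859007]
t 36.3 pos [698. -17.  79.] closing 89.7 open 0.2
slide [-2.4  3.4 -1.7] rot [-0.  -0.1 -0.3]
```

View pics/b7.png

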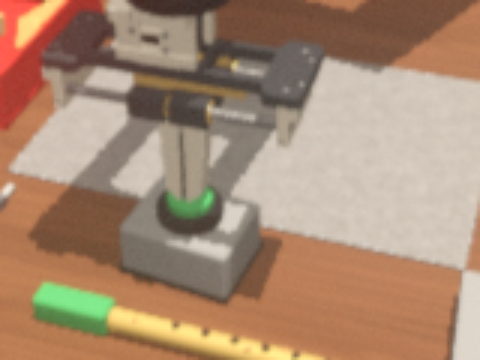

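The closed fingertips are on the green button at (188,200), with 2.6 N contact already. I'll press further and hold.

apply_moves([
  {"grip": 0, "slide": [0, 0, 1], "rot": [0, 0, 0]},
  {"grip": 0, "slide": [0, 0, 2], "rot": [0, 0, 0]},
  {"grip": 0, "slide": [0, 0, 3], "rot": [0, 0, 0]},
  {"grip": 0, "slide": [0, 0, 4], "rot": [0, 0, 0]},
  {"grip": 0, "slide": [0, 0, 4], "rot": [0, 0, 0]},
])

```text
clock: 36.95
ee_pos: [0.6989, -0.0167, 0.0765]
orientation: [0.0, 0.002, 1.0, -0.0]
wrist_force: [-0.5, -2.8, 4.3]
opening: 0.0004
finger_force: 1.9
```

apply_moves([
  {"grip": 0, "slide": [0, 0, 1], "rot": [0, 0, 0]},
  {"grip": 0, "slide": [0, 0, 2], "rot": [0, 0, 0]},
  {"grip": 0, "slide": [0, 0, 3], "rot": [0, 0, 0]},
  {"grip": 0, "slide": [0, 0, 4], "rot": [0, 0, 0]},
  {"grip": 0, "slide": [0, 0, 4], "rot": [0, 0, 0]},
])

```text
clock: 37.58
ee_pos: [0.699, -0.0167, 0.0751]
orientation: [0.001, 0.002, 1.0, -0.0]
wrist_force: [-5.0, -2.6, 16.4]
opening: 0.0004
finger_force: 8.5
```

It has bottomed out: 16 N with almost no further travel. I'll hold it, then release.

apply_moves([
  {"grip": 0, "slide": [0, 0, 0], "rot": [0, 0, 0]},
  {"grip": 0, "slide": [0, 0, 0], "rot": [0, 0, 0]},
  {"grip": 0, "slide": [0, 0, 0], "rot": [0, 0, 0]},
  {"grip": 0, "slide": [0, 0, 0], "rot": [0, 0, 0]},
  {"grip": 0, "slide": [0, 0, 0], "rot": [0, 0, 0]},
])

```text
clock: 38.2
ee_pos: [0.699, -0.0167, 0.0751]
orientation: [0.001, 0.002, 1.0, -0.0]
wrist_force: [-5.2, -2.4, 17.0]
opening: 0.0005
finger_force: 8.4
```

apply_moves([
  {"grip": 0, "slide": [0, 0, -4], "rot": [0, 0, 0]},
  {"grip": 0, "slide": [0, 0, -10], "rot": [0, 0, 0]},
  {"grip": 0, "slide": [0, 0, -20], "rot": [0, 0, 0]},
  {"grip": 0, "slide": [0, 0, -45], "rot": [0, 0, 0]},
  {"grip": 0, "slide": [0, 0, -80], "rot": [0, 0, 0]},
])

```text
clock: 38.83
ee_pos: [0.6973, -0.0157, 0.1512]
orientation: [-0.002, 0.002, 1.0, 0.001]
wrist_force: [1.0, 0.1, -1.1]
opening: 0.0002
finger_force: 0.0
```

apply_moves([
  {"grip": 0, "slide": [40, 0, -20], "rot": [0, 0, 0]},
  {"grip": 0, "slide": [80, 0, -30], "rot": [0, 0, 0]},
  {"grip": 0, "slide": [120, 0, -40], "rot": [0, 0, 0]},
  {"grip": 0, "slide": [160, 0, -40], "rot": [0, 0, 0]},
  {"grip": 0, "slide": [200, 0, -40], "rot": [0, 0, 0]},
])

```text
clock: 39.45
ee_pos: [0.497, -0.0151, 0.1921]
orientation: [-0.0, 0.002, 1.0, 0.0]
wrist_force: [-0.1, 0.4, 0.8]
opening: 0.0007
finger_force: 0.0
```

Run:
```python
from h import *
c=camera("top");table(c);d=camera("scene")
a=cv2.resize(c["color"][90:300,80:405,::-1],(650,300));b=cv2.resize(d["color"][170:345,100:470,::-1],(650,300))
cv2.imwrite("pics/a8.png",np.vstack([a,b]));print(sense()["ee_pos"],sense()["wrist_force"])
```

```text
c [408. 323.] size [26. 99.] axis -85.1 area 1775 widths [24.0, 23.0, 26.0, 21.0, 18.0]
c [469. 329.] size [ 26. 100.] axis -85.0 area 1771 widths [26.0, 24.0, 26.0, 20.0, 9.0]
c [ 428. -282.] size [ 43. 106.] axis 1.5 area 2685 widths [29.0, 29.0, 29.0, 31.0, 31.0]
c [ 478. -334.] size [ 27. 101.] axis -12.2 area 1763 widths [13.0, 25.0, 27.0, 26.0, 19.0]
c [529. 341.] size [26. 95.] axis -85.0 area 1812 widths [10.0, 24.0, 24.0, 24.0, 26.0]
c [ 507. -378.] size [ 27. 103.] axis -16.9 area 1796 widths [14.0, 27.0, 27.0, 25.0, 19.0]
c [628. 355.] size [ 24. 126.] axis -84.6 area 2464 widths [21.0, 22.0, 21.0, 24.0, 22.0]
[ 0.49436652 -0.01449547  0.19187793] [ 0.42686355 -0.3230644   0.46961421]
```

View pics/a8.png

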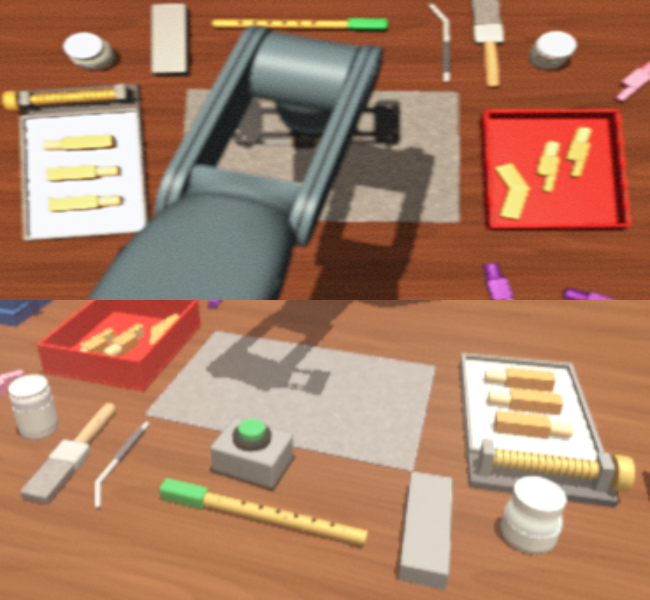

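The top half shows three blanks in the tray and three odd ones in the bin. The bottom half shows the button up at (252,432), the mat empty and the bystanders in place.

```bash
python3 -c "
from workcell import job
print(job.finish_job())"
```

```text
the job is handed in; nothing more can be done
None
```

I handed the job in at about 39.5 s: the three sound blanks lie flat and parallel to the screw in the tray, the two chipped and one crooked blank are in the red bin, and the start button was pressed to its stop (about 16 N), held and has sprung back up.

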